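# Cull the spoiled centrifuge sleeves

### The arm

A 6-joint arm with a two-finger parallel gripper is mounted at the origin on the work surface. World frame = base frame: x ahead of the robot, y to its left, z up, the work surface at z = 0. Lengths are in mm, angles in rad, forces in N, time in s.
With the tool pointing down it reaches from about 400 to 925 mm from the base axis. Payload 12.5 kg.
Tool frame: the origin (TCP) lies on the mounting face of the last link; the fingertips stand 190 mm ahead of it and the grasp point (between the pads) lies 171 mm ahead of it (env.tcp_to_tips is the distance from the TCP to the fingertips, in mm); x points along the fingers, y is the direction in which the jaws open and shut, and the axes are right-handed (so a half turn about x gives the same grasp; the last joint's range is limited). The gripper opens to 95 mm and grips with 3 to 60 N. Pads are 20 mm wide; open, the fingers measure 119 mm over their backs; the gripper's body (75 mm by 180 mm) begins 59 mm behind the grasp point.
Start: joints at [1.018, 0.491, 1.559, -0, 1.092, -0.106], TCP at [270.029, 563.657, 404.761] pointing down, gripper open.
Joint ranges: [-3.1, 3.1], [-0.84, 2.19], [0.05, 2.79], [-1.13, 4.28], [0.06, 2.93], [-2.69, 2.69]. Speed limits (rad/s): [2.22, 2.22, 2.79, 3.14, 3.14, 3.14].

### API

Orientations are given as [roll, pitch, yaw] about the fixed x, y, z axes, in that order (R = Rz(yaw) Ry(pitch) Rx(roll)).
In Python, from cell import monitor, cams, job, env gives the robot as it stands. The module is installed in compiled form; this text tells all that it offers.
- The arm moves only by the tool apply_moves, never from a script. Its argument "series" is a list of rows, each a list of 3 entries, a list of its own where there are three numbers: the closure, from -1 (fully open) to 1 (shut), so that 0 is half open, then the shift along the tool's x, y, z in cm, then the turn about the tool's x in rad. A call has 1 to 20 rows; each row is the pose to reach, as a shift and turn from the pose commanded when the call began, along the tool's axes at that moment; what a row does not reach only later rows make up. A row lasts 1/8 s, in which the tool goes at most 62.5 mm and 10.7 degrees, less where a joint would pass 70% of its speed; a pose out of reach is approached as far as the arm can. A call with a gripper value outside its range is refused whole. The fingers move at their own pace and stop on an object; the grip force is fixed at half the most. Time passes only in rows, so rows that repeat a pose let the fingers close. It gives the time, the measured TCP pose, the force and the opening at its end, in the units of the state.
- monitor.state(): the state, without advancing time (a new reading comes with each control period).
- cams.read_camera(name): name is "scene" or "top"; returns a dict with "image" (420x560x3 uint8, red, green, blue), "fx", "fy", "cx", "cy" (pixels), "k1" (the pictures are not rectified: a ray, as slopes to the right and down, at radius r is drawn at 1 + k1 r^2 times it, then the intrinsics apply), "position" and "orientation" of the camera in the world. Camera axes: x right, y down, z forward; pixel columns grow to the right and rows downward; lengths in mm; the calibration is good to about 2 mm. A picture is of the moment at which its call begins. There is no depth.
- job.job_done(): hands the job in, once; it reports no verdict.
The state is a dict: "t": time; "joints": joint angles; "qvel": joint speeds; "tau": joint torques, N m; "eef_pos": TCP position; "tcp_rot": TCP orientation; "ft_force": force on the tool from outside, world axes, zero at the start; "moment": the same for the moment, N m; "opening": opening from 0.0 (shut) to 1.0 (fully open).
Only numpy, scipy, OpenCV 4.12 (cv2) and the standard library are available. Lean on these libraries where they do the work, as an engineer would, in place of code of your own. Each camera call takes 0.05 s, during which the arm holds its last target. There are 200 camera calls.

### The job

Six blue centrifuge tube sleeves are back from the autoclave and lie on the white mat; one has snapped off short and one has warped into a bend. Put these two spoiled sleeves into the red tray, each lying down on the tray's floor, not stacked and not leaning on the rim, and leave the four good sleeves where they lie.

Things in the scene. Friction and masses are not known exactly. Their poses are not given: they have to be found in the camera images.
- sleeve_a: good sleeve: straight square tube of blue plastic, 120 long, 32 wide and 32 high, walls 3 thick, closed at its -x end, open at its +x end where a collar 7 long stands out 4 mm to both sides (40 wide in all) and 4 mm above the top (36 high there). It lies on the mat, 45 g. Origin: centre of its underside; x runs along it, z up.
- sleeve_b: good sleeve: straight square tube of blue plastic, 120 long, 32 wide and 32 high, walls 3 thick, closed at its -x end, open at its +x end where a collar 7 long stands out 4 mm to both sides (40 wide in all) and 4 mm above the top (36 high there). It lies on the mat, 45 g. Origin: centre of its underside; x runs along it, z up.
- sleeve_c: good sleeve: straight square tube of blue plastic, 120 long, 32 wide and 32 high, walls 3 thick, closed at its -x end, open at its +x end where a collar 7 long stands out 4 mm to both sides (40 wide in all) and 4 mm above the top (36 high there). It lies on the mat, 45 g. Origin: centre of its underside; x runs along it, z up.
- sleeve_d: good sleeve: straight square tube of blue plastic, 120 long, 32 wide and 32 high, walls 3 thick, closed at its -x end, open at its +x end where a collar 7 long stands out 4 mm to both sides (40 wide in all) and 4 mm above the top (36 high there). It lies on the mat, 45 g. Origin: centre of its underside; x runs along it, z up.
- sleeve_short: the broken-off sleeve: the same blue square tube, 32 wide and high, but only 74 long, its collar gone and its open (+x) end ragged (the walls end 0 to 11 mm short). It lies on the mat, about 28 g. Origin: centre of its underside; x runs along it, z up.
- sleeve_warped: the warped sleeve: the same blue square tube, 32 wide and high, about 120 long with collar, but bent sideways like a banana: a straight middle 40 long along x, then 40 long ends each turned 0.32 rad (18 degrees) towards +y. It lies flat on the mat, about 45 g. Origin: centre of the underside of the straight middle; z up.
- short_closed_end (a point): centre of the closed end of the broken-off sleeve, 37 mm from its origin along x (on the -x side), 16 mm above its underside
- short_open_end (a point): centre of the open end of the broken-off sleeve, 37 mm from its origin along x (on the +x side), 16 mm above its underside
- warped_closed_end (a point): centre of the closed end of the warped sleeve, 58 mm from its origin along x and 12.6 mm towards its +y (on the -x side), 16 mm above its underside
- warped_open_end (a point): centre of the open end of the warped sleeve, 58 mm from its origin along x and 12.6 mm towards its +y (on the +x side), 16 mm above its underside
- tray: red open reject tray, fixed, 220 (x) by 240 (y) and 30 high, walls and floor 4 thick, empty. Origin: centre of its underside; z up.
- mat: flat white draining mat, fixed, 310 (x) by 330 (y), 3 thick, on which the six sleeves lie in two rows of three, in any order, long sides roughly along x. Origin: centre of its underside.
Not all that is in view belongs to the job. What is shaped like the sleeve_warped but green or pink is not meant. Leave any purple look-alike of the sleeve_short alone.

How it is judged:
By the outcome, as a careful person would: the job done as asked, in the order asked, and still so for the second after the job is handed in, with the robot touching nothing.
It also fails if it takes over 51 s, if anything falls off the work surface, if the arm or the gripper's body presses on something with over 40 N, if the wrist force passes 120 N, or if a joint passes its speed limit or range.

## Working session

There is one attempt and no reset: what is moved stays moved. The work goes in short steps, Python scripts to look and compute and a tool call to move; the robot and the scene stay as the last step left them, time stands still between calls to the robot, and variables do not carry over. Pictures are saved under pics/ and viewed, about 8 in all and at most 12, crops included, and the job is handed in when it is done.

Besides the shell and the picture viewer there is one more tool, called as name(argument=value, ...), one argument or row to a line, values as JSON. apply_moves: Moves the arm, as the interface text tells. Its arguments: {"type":"object","properties":{"series":{"type":"array"}},"required":["series"]}

```bash
mkdir -p pics; cat > h.py <<'E'
import numpy as np, cv2
from cell import monitor, cams, job, env
from scipy.spatial.transform import Rotation as R
def rot(o):
    o=np.array(o,float)
    return o if o.shape==(3,3) else (R.from_euler('xyz',o).as_matrix() if o.size==3 else R.from_quat(o).as_matrix())
def K(c): return np.array([[c['fx'],0,c['cx']],[0,c['fy'],c['cy']],[0,0,1.]]), np.array([c['k1'],0,0,0,0.])
def px2w(c,pts,z):
    k,d=K(c); n=cv2.undistortPoints(np.array(pts,float).reshape(-1,1,2),k,d).reshape(-1,2)
    r=np.c_[n,np.ones(len(n))]@rot(c['orientation']).T; p=np.array(c['position'])
    return p+r*((z-p[2])/r[:,2:])
def w2px(c,P):
    q=(np.array(P,float)-np.array(c['position']))@rot(c['orientation']); k,d=K(c)
    return cv2.projectPoints(q.reshape(-1,1,3),np.zeros(3),np.zeros(3),k,d)[0].reshape(-1,2)
def snap(name,f):
    c=cams.read_camera(name); cv2.imwrite('pics/'+f,c['image'][:,:,::-1]); return c
E
python3 - <<'E'
from h import *
for n in('top','scene'):
    c=snap(n,n+'0.png'); print(n,{k:v for k,v in c.items() if k!='image'})
print(monitor.state())
E
```

```text
top {'fx': 386.47829874306063, 'fy': 386.47829874306063, 'cx': 275.656562443468, 'cy': 209.92932355415869, 'k1': -0.10812661938128869, 'position': array([474.77511719, -57.20499517, 953.95508551]), 'orientation': array([-3.11717146, -0.01704122, -1.57570958])}
scene {'fx': 528.4256441637898, 'fy': 528.4256441637898, 'cx': 281.34493543201427, 'cy': 220.9061550459977, 'k1': -0.04563311285475679, 'position': array([1249.67127937,    8.91898915,  834.69043104]), 'orientation': array([-2.3596828 ,  0.00349968,  1.64474027])}
{'t': 0.1, 'joints': array([ 1.01841750e+00,  4.91449625e-01,  1.55938701e+00, -4.95367265e-06,
        1.09171797e+00, -1.05626282e-01]), 'qvel': array([-0.00010002, -0.00085448, -0.00104296, -0.00153841,  0.00071595,
       -0.0011504 ]), 'tau': array([ 1.51825985e-03, -6.13617682e+01, -2.58612227e+01,  6.93912129e-02,
        4.69415775e-02, -6.26137307e-05]), 'eef_pos': array([269.99904717, 563.62937688, 404.25146832]), 'tcp_rot': array([-1.67185504,  1.56983437, -2.11860529]), 'ft_force': array([-0.12602859, -1.32574917, -0.3213678 ]), 'moment': array([ 0.00981607, -0.01339155, -0.06424136]), 'opening': 1.00135397468315}
```

View pics/top0.png

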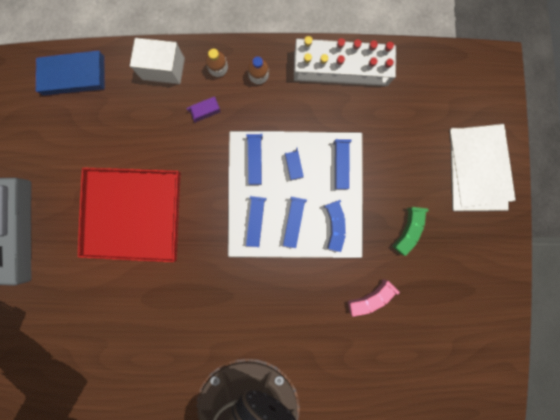

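View pics/scene0.png

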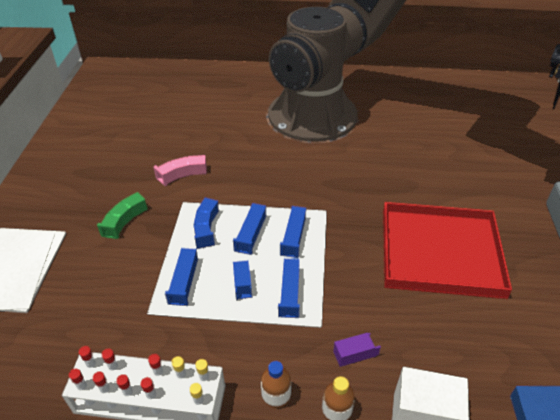

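Candidates: the short sleeve is the collarless blue piece at top (293,165), not the purple block at (204,108). The warped sleeve is the bent blue piece at (337,227), not the green one at (411,231) or the pink one at (374,299). The other four blue ones, at (254,159), (343,164), (256,221) and (294,222), are straight with a collar.

Next I'll fit silhouettes and check a close crop.

```bash
cat >> h.py <<'E'
from scipy.optimize import minimize
def box(x0,x1,w,h): return np.array([[x,y,z] for x in(x0,x1) for y in(-w/2,w/2) for z in(0,h)])
def parts(kind):
    if kind=='short': return [box(-37,32,32,32)]
    if kind=='good': return [box(-60,60,32,32),box(53,60,40,36)]
    o=[box(-20,20,32,32)]
    for s in(1,-1):
        r=R.from_euler('z',s*.32).as_matrix(); 
        for b in [box(0,40,32,32)]+([box(33,40,40,36)] if s==1 else []):
            b=b.copy(); b[:,0]*=s; o.append(b@r.T+[s*20,0,0])
    return o
def sil(c,kind,p,z0,S=4):
    m=np.zeros((420*S,560*S),np.uint8); r=R.from_euler('z',p[2]).as_matrix()
    for b in parts(kind):
        q=w2px(c,b@r.T+[p[0],p[1],z0]); cv2.fillConvexPoly(m,cv2.convexHull(((q+.5)*S).astype(np.int32)),1)
    return cv2.resize(m.astype(np.float32),(560,420),interpolation=cv2.INTER_AREA)
def bluemask(c):
    hsv=cv2.cvtColor(c['image'],cv2.COLOR_RGB2HSV); return cv2.inRange(hsv,(105,90,40),(128,255,255))
def fit(c,kind,px,z0,yaws=(0,)):
    n,l,s,_=cv2.connectedComponentsWithStats(bluemask(c)); t=(l==l[px[1],px[0]]).astype(np.float32)
    p0=px2w(c,[np.argwhere(t)[:,::-1].mean(0)],z0+20)[0]
    best=None
    for y in yaws:
        f=lambda p:np.abs(sil(c,kind,p,z0)-t).sum()/t.sum()
        r=minimize(f,[p0[0],p0[1],y],method='Nelder-Mead',options=dict(initial_simplex=[[p0[0]+a,p0[1]+b,y+g] for a,b,g in((0,0,0),(12,0,0),(0,12,0),(0,0,.25))],xatol=.1,fatol=1e-4))
        if best is None or r.fun<best.fun: best=r
    return best.x.round(3),round(best.fun,3)
E
python3 - <<'E'
from h import *
c=cams.read_camera('top'); s=cams.read_camera('scene')
cv2.imwrite('pics/crop.png',cv2.resize(c['image'][125:262,225:368,::-1],None,fx=4,fy=4,interpolation=cv2.INTER_CUBIC))
print('tray',px2w(c,[(81,169),(180,171),(177,262),(80,258)],30).round())
print('mat',px2w(c,[(229,132),(362,132),(363,257),(229,257)],3).round())
Y=(0,np.pi,.2,-.2,np.pi+.2)
for n,k,p in(('short','short',(293,165)),('warped','warped',(337,227)),('g1','good',(254,159)),('g2','good',(343,164)),('g3','good',(256,221)),('g4','good',(294,222))): print(n,fit(c,k,p,3,Y))
print('scene',fit(s,'short',(242,280),3,Y),fit(s,'warped',(206,223),3,Y))
E
```

```text
tray [[600. 404.  30.]
 [592. 157.  30.]
 [374. 164.  30.]
 [382. 405.  30.]]
mat [[ 692.   41.    3.]
 [ 693. -291.    3.]
 [ 380. -290.    3.]
 [ 383.   42.    3.]]
short (array([ 6.10722e+02, -1.17293e+02,  1.46000e-01]), np.float64(0.314))
warped (array([ 4.57374e+02, -2.24648e+02,  1.30000e-02]), np.float64(0.236))
g1 (array([621.668, -22.064,   3.146]), np.float64(0.161))
g2 (array([ 609.973, -236.561,    3.107]), np.float64(0.249))
g3 (array([ 4.70866e+02, -2.33470e+01, -1.11000e-01]), np.float64(0.179))
g4 (array([ 4.67228e+02, -1.16450e+02, -1.91000e-01]), np.float64(0.195))
scene (array([ 605.468, -119.485,    3.353]), np.float64(0.093)) (array([ 4.56237e+02, -2.24536e+02,  5.60000e-02]), np.float64(0.086))
```

View pics/crop.png

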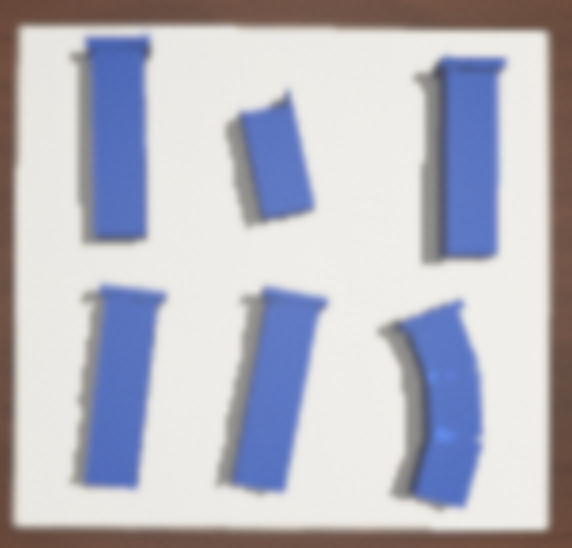

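The crop confirms the choice. The short sleeve is at crop (277,155), with its ragged end at the top and its yaw about +0.2. The warped one is at crop (440,405), with its collar at the top and bulging right. Shadows spoil the top-view fits, so I'll use the scene fits (error below 0.1): short about (607,-119, yaw 0.21), warped about (456,-224.5, yaw 0.06).

```bash
cat >> h.py <<'E'
def go(x,y,z,yaw):
    "shift (cm, tool axes) and turn so tcp is at x,y,z and jaws open across a sleeve of this yaw"
    s=monitor.state(); r=rot(s['tcp_rot']); d=r.T@(np.array([x,y,z])-s['eef_pos'])/10
    v=r.T@[-np.sin(yaw),np.cos(yaw),0]; a=np.arctan2(v[2],v[1]); a=(a+np.pi/2)%np.pi-np.pi/2
    print('shift',d.round(2),'turn',round(a,3),'q6',s['joints'][5].round(2),'pos',s['eef_pos'].round(1),'toolx',r[:,0].round(3),'t',s['t'],'open',round(s['opening'],3))
E
python3 - <<'E'
from h import *
go(605,-119,300,.21)
E
```

```text
shift [ 10.46 -47.08  59.71] turn -0.657 q6 -0.11 pos [270.  563.6 404.4] toolx [-0.    -0.001 -1.   ] t 0.2 open 1.004
```

apply_moves(
  series=[
    [-0.4,[0,-23.5,30],-0.3],
    [-0.4,[0,-23.5,30],-0.3],
    [-0.4,[0,-23.5,30],-0.3],
    [-0.4,[0,-23.5,30],-0.3],
    [-0.4,[0,-23.5,30],-0.3],
    [-0.4,[0,-23.5,30],-0.3],
    [-0.4,[10,-47,60],-0.66],
    [-0.4,[10,-47,60],-0.66],
    [-0.4,[10,-47,60],-0.66],
    [-0.4,[10,-47,60],-0.66],
    [-0.4,[10,-47,60],-0.66],
    [-0.4,[10,-47,60],-0.66],
    [-0.4,[10,-47,60],-0.66],
    [-0.4,[10,-47,60],-0.66],
    [-0.4,[10,-47,60],-0.66],
    [-0.4,[10,-47,60],-0.66],
  ],
)

```text
t: 2.2
eef_pos: [607.8, -118.3, 305.3]
tcp_rot: [-0.113, 1.57, 0.102]
ft_force: [-0.1, 0.5, -1.0]
opening: 0.7
```

```bash
python3 - <<'E'
from h import *
go(605,-119,197,.21)
c=snap('scene','s1.png')
E
```

```text
shift [ 1.083e+01 -1.000e-02 -2.900e-01] turn 0.004 q6 -2.08 pos [ 607.8 -118.3  305.3] toolx [ 0.  0. -1.] t 2.2 open 0.7
```

View pics/s1.png

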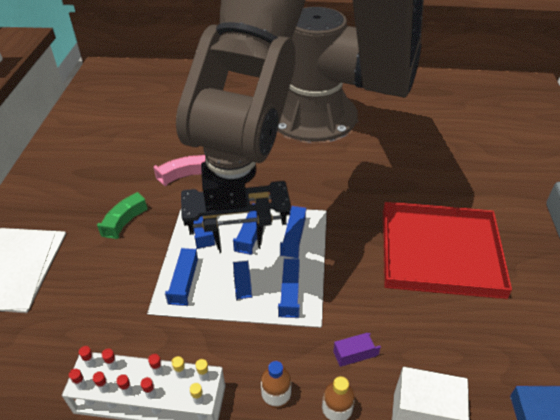

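The gripper is over the short sleeve with its jaws across it (fingers near (218,240) and (262,240), sleeve at (242,280)). I'll descend and grip.

apply_moves(
  series=[
    [-0.4,[5,0,-0.2],0],
    [-0.4,[8,0,-0.2],0],
    [-0.4,[10.7,0,-0.2],0],
    [-0.4,[10.7,0,-0.2],0],
    [-0.4,[10.7,0,-0.2],0],
    [1,[10.7,0,-0.2],0],
    [1,[10.7,0,-0.2],0],
    [1,[10.7,0,-0.2],0],
    [1,[10.7,0,-0.2],0],
    [1,[10.7,0,-0.2],0],
    [1,[10.7,0,-0.2],0],
    [1,[5,0,-0.2],0],
    [1,[1,0,-0.2],0],
    [1,[1,0,-0.2],0],
  ],
)

```text
t: 4.0
eef_pos: [606.4, -119.9, 297.6]
tcp_rot: [-0.494, 1.566, -0.281]
ft_force: [0.7, 0.2, -0.9]
opening: 0.337
```

```bash
python3 - <<'E'
from h import *
go(487,235,300,0.03)
c=snap('scene','s2.png')
E
```

```text
shift [-0.35 37.21 -4.16] turn 0.183 q6 -2.09 pos [ 606.4 -119.9  297.6] toolx [ 0.005 -0.001 -1.   ] t 4.0 open 0.337
```

View pics/s2.png

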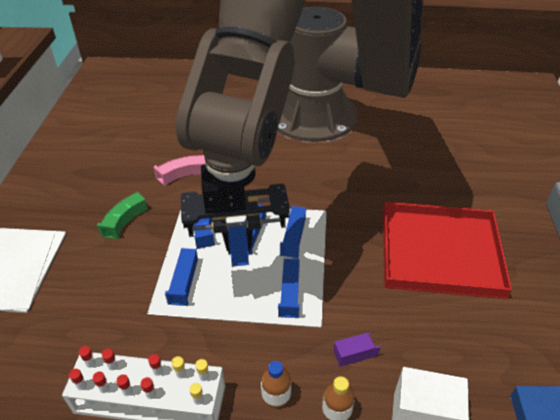

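The short sleeve is held (opening 32 mm, in the picture at (240,248)). Next it goes to the right half of the tray.

apply_moves(
  series=[
    [1,[0,37.2,-4.2],0.18],
    [1,[0,37.2,-4.2],0.18],
    [1,[0,37.2,-4.2],0.18],
    [1,[0,37.2,-4.2],0.18],
    [1,[0,37.2,-4.2],0.18],
    [1,[0,37.2,-4.2],0.18],
    [1,[0,37.2,-4.2],0.18],
    [1,[0,37.2,-4.2],0.18],
    [1,[0,37.2,-4.2],0.18],
    [1,[5,37.2,-4.2],0.18],
    [1,[8,37.2,-4.2],0.18],
    [1,[9.4,37.2,-4.2],0.18],
    [1,[9.4,37.2,-4.2],0.18],
    [1,[9.4,37.2,-4.2],0.18],
  ],
)

```text
t: 5.8
eef_pos: [486.7, 234.5, 201.4]
tcp_rot: [0.333, 1.57, 0.366]
ft_force: [1.2, 0.0, -0.4]
opening: 0.337
```

```bash
python3 - <<'E'
from h import *
go(487,235,198.5,0.03); print(monitor.state()['ft_force'])
c=snap('scene','s3.png')
E
```

```text
shift [0.29 0.05 0.03] turn 0.003 q6 -1.28 pos [486.7 234.5 201.4] toolx [ 0.001  0.    -1.   ] t 5.8 open 0.337
[ 1.20770633  0.03924962 -0.35558265]
```

View pics/s3.png

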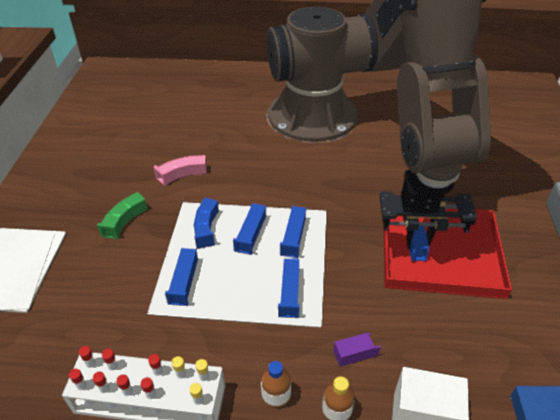

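The short sleeve is inside the tray at (421,243), clear of the walls. I'll lower the last 2 mm, release and lift.

apply_moves(
  series=[
    [1,[0.2,0,0],0],
    [1,[0.2,0,0],0],
    [-0.4,[0.2,0,0],0],
    [-0.4,[0.2,0,0],0],
    [-0.4,[0.2,0,0],0],
    [-0.4,[-4,0,0],0],
    [-0.4,[-10,0,0],0],
    [-0.4,[-10,0,0],0],
    [-0.4,[-10,0,0],0],
  ],
)

```text
t: 6.98
eef_pos: [486.1, 234.7, 300.6]
tcp_rot: [0.852, 1.571, 0.885]
ft_force: [-0.7, 0.0, -0.5]
opening: 0.702
```

```bash
python3 - <<'E'
from h import *
go(457,-224.5,300,0.05)
E
```

```text
shift [  0.06 -45.8   -4.43] turn -0.017 q6 -1.28 pos [486.1 234.7 300.6] toolx [ 0.  0. -1.] t 6.975 open 0.702
```

apply_moves(
  series=[
    [-0.4,[0,-45.8,-4.4],0],
    [-0.4,[0,-45.8,-4.4],0],
    [-0.4,[0,-45.8,-4.4],0],
    [-0.4,[0,-45.8,-4.4],0],
    [-0.4,[0,-45.8,-4.4],-0.02],
    [-0.4,[0,-45.8,-4.4],-0.02],
    [-0.4,[0,-45.8,-4.4],-0.02],
    [-0.4,[0,-45.8,-4.4],-0.02],
    [-0.4,[0,-45.8,-4.4],-0.02],
    [-0.4,[0,-45.8,-4.4],-0.02],
    [-0.4,[0,-45.8,-4.4],-0.02],
    [-0.4,[0,-45.8,-4.4],-0.02],
    [-0.4,[0,-45.8,-4.4],-0.02],
  ],
)

```text
t: 8.6
eef_pos: [457.7, -223.9, 300.8]
tcp_rot: [-0.125, 1.571, -0.071]
ft_force: [0.5, -0.3, 0.2]
opening: 0.698
```

```bash
python3 - <<'E'
from h import *
go(457,-224.5,198.5,0.05)
c=snap('scene','s4.png')
E
```

```text
shift [10.23 -0.05 -0.07] turn 0.004 q6 -2.21 pos [ 457.7 -223.9  300.8] toolx [ 0. -0. -1.] t 8.6 open 0.698
```

View pics/s4.png

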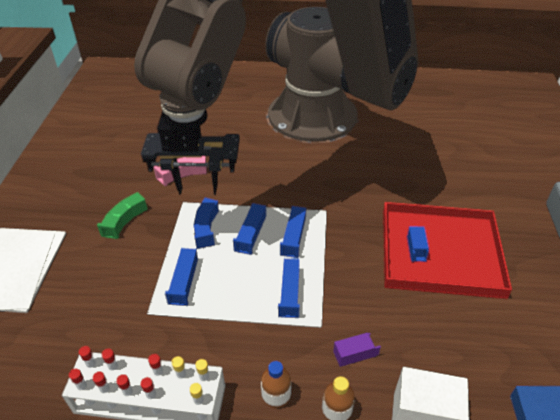

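The short sleeve lies flat in the tray at (419,244), and the gripper is above and behind the warped sleeve at (206,222) as expected at this height. I'll descend, grip and lift.

apply_moves(
  series=[
    [-0.4,[5,0,0],0],
    [-0.4,[8,0,-0.1],0],
    [-0.4,[10.2,0,-0.1],0],
    [-0.4,[10.2,0,-0.1],0],
    [-0.4,[10.2,0,-0.1],0],
    [1,[10.2,0,-0.1],0],
    [1,[10.2,0,-0.1],0],
    [1,[10.2,0,-0.1],0],
    [1,[10.2,0,-0.1],0],
    [1,[10.2,0,-0.1],0],
    [1,[10.2,0,-0.1],0],
    [1,[5,0,-0.1],0],
    [1,[0,0,-0.1],0],
    [1,[0,0,-0.1],0],
    [1,[0,0,-0.1],0],
  ],
)

```text
t: 10.52
eef_pos: [456.3, -224.3, 300.2]
tcp_rot: [2.25, 1.57, 2.303]
ft_force: [-0.8, -0.2, -1.1]
opening: 0.335
```

```bash
python3 - <<'E'
from h import *
go(487,325,300,0.03)
c=snap('scene','s5.png')
E
```

```text
shift [4.000e-02 5.469e+01 5.980e+00] turn 0.023 q6 -2.21 pos [ 456.3 -224.3  300.2] toolx [-0.  0. -1.] t 10.525 open 0.335
```

View pics/s5.png

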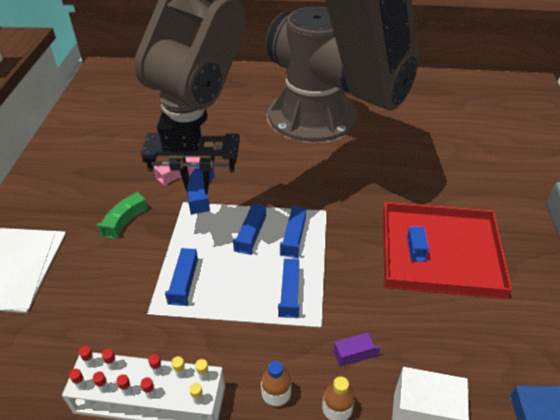

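The warped sleeve is held level at (198,190). Next it goes to the left half of the tray.

apply_moves(
  series=[
    [1,[0,54.7,6],0.02],
    [1,[0,54.7,6],0.02],
    [1,[0,54.7,6],0.02],
    [1,[0,54.7,6],0.02],
    [1,[0,54.7,6],0.02],
    [1,[0,54.7,6],0.02],
    [1,[0,54.7,6],0.02],
    [1,[0,54.7,6],0.02],
    [1,[0,54.7,6],0.02],
    [1,[0,54.7,6],0.02],
    [1,[0,54.7,6],0.02],
    [1,[0,54.7,6],0.02],
    [1,[0,54.7,6],0.02],
    [1,[5,54.7,6],0.02],
    [1,[8,54.7,6],0.02],
    [1,[9.9,54.7,6],0.02],
    [1,[9.9,54.7,6],0.02],
    [1,[10.1,54.7,6],0.02],
    [1,[10.1,54.7,6],0.02],
  ],
)

```text
t: 12.95
eef_pos: [487.5, 324.8, 200.2]
tcp_rot: [0.508, 1.57, 0.541]
ft_force: [-0.2, -0.8, 0.2]
opening: 0.334
```

```bash
python3 - <<'E'
from h import *
go(487,325,199,0.03); print(monitor.state()['ft_force'])
c=snap('scene','s6.png')
E
```

```text
shift [ 0.12  0.02 -0.05] turn 0.003 q6 -1.13 pos [487.5 324.8 200.2] toolx [ 0.001  0.    -1.   ] t 12.95 open 0.334
[-0.18574786 -0.81335094  0.1925264 ]
```

View pics/s6.png

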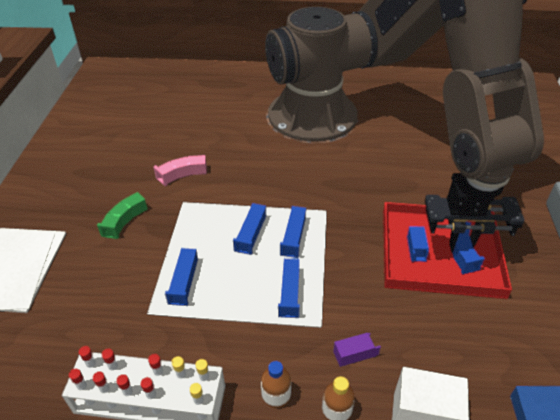

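The warped sleeve is just above the tray floor at (467,250), clear of the short one at (419,244) and of the walls. I'll release it and lift well clear.

apply_moves(
  series=[
    [1,[0.1,0,0],0],
    [1,[0.1,0,0],0],
    [-0.4,[0.1,0,0],0],
    [-0.4,[0.1,0,0],0],
    [-0.4,[0.1,0,0],0],
    [-0.4,[-4,0,0],0],
    [-0.4,[-10,0,0],0],
    [-0.4,[-16,0,0],0],
    [-0.4,[-20,0,0],0],
    [-0.4,[-20,0,0],0],
    [-0.4,[-20,0,0],0],
    [-0.4,[-20,0,0],0],
  ],
)

```text
t: 14.5
eef_pos: [487.4, 324.9, 398.3]
tcp_rot: [-2.707, 1.568, -2.674]
ft_force: [-0.2, 0.5, -0.1]
opening: 0.699
```

```bash
python3 - <<'E'
from h import *
c=snap('scene','s7.png'); print(monitor.state()['eef_pos'],monitor.state()['opening'])
print(fit(c,'short',(419,243),4,(0,)))
print(fit(c,'warped',(467,250),4,(0,)))
a=cv2.imread('pics/scene0.png'); b=c['image'][:,:,::-1]
m0,m1=bluemask(dict(image=a[:,:,::-1])),bluemask(c)
for k,(u,v) in dict(g1=(290,290),g2=(182,277),g3=(293,232),g4=(250,228)).items():
    print(k,(m0!=m1)[v-26:v+26,u-16:u+16].sum(), fit(dict(c,image=a[:,:,::-1]),'good',(u,v),3), fit(c,'good',(u,v),3))
E
```

```text
[487.43813196 324.97703384 398.38927006] 0.7010475433027106
(array([ 4.91026e+02,  2.34321e+02, -1.90000e-02]), np.float64(0.111))
(array([4.88522e+02, 3.24666e+02, 2.00000e-03]), np.float64(0.106))
g1 1 (array([ 5.85652e+02, -2.56390e+01,  5.40000e-02]), np.float64(0.572)) (array([ 6.18176e+02, -2.33820e+01,  2.10000e-02]), np.float64(0.501))
g2 3 (array([ 6.06162e+02, -2.36918e+02,  6.00000e-03]), np.float64(0.099)) (array([ 6.07187e+02, -2.36693e+02,  1.10000e-02]), np.float64(0.098))
g3 3 (array([ 5.85652e+02, -2.56390e+01,  5.40000e-02]), np.float64(0.572)) (array([ 6.18176e+02, -2.33820e+01,  2.10000e-02]), np.float64(0.501))
g4 2 (array([ 4.66116e+02, -1.18004e+02, -1.77000e-01]), np.float64(0.087)) (array([ 4.65931e+02, -1.17857e+02, -1.80000e-01]), np.float64(0.086))
```

View pics/s7.png

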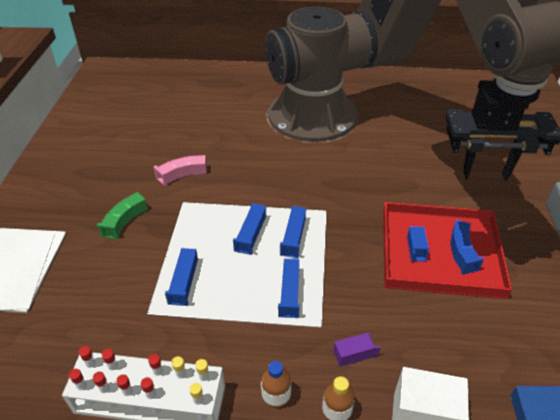

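Both sleeves lie flat and apart in the tray, at (419,244) and (465,247). The four good sleeves show no change (at most 3 mask pixels each), and the gripper is clear.

```bash
python3 -c "
from cell import job; print(job.job_done())"
```

```text
the job is handed in; nothing more can be done
None
```

Both spoiled sleeves are in the red tray, and I handed the job in at about 14.6 s of the 51 s. I gripped each across its middle, set it down on the tray floor and released it, with no sign of slipping in the grip readings.

**Spoiled sleeves:** the last picture and silhouette fits show both lying flat on the tray floor and clear of the rim. The short one is at about (491, 234) mm and the warped one at about (488, 325) mm, so their centres are about 90 mm apart.

**Good sleeves and look-alikes:** the four good sleeves changed by at most 3 mask pixels each between the first and last pictures. The green, pink and purple look-alikes look unmoved in the last picture. The gripper ended about 200 mm above the tray, touching nothing.

**Checks that failed or disagreed:**
- **Top camera:** shadows counted as blue, so its silhouette fits were poor. I used the scene camera's fits instead; the two differed by about 5 mm for the short sleeve.
- **Two good sleeves:** the two nearest the tray merge into one blob in the scene view, so their position fits failed. For those two I relied on the pixel comparison and the picture.

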